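# Charge the rinsed finishing tub with deburring media

## Task

The orange tub of the vibratory finisher was rinsed and left upside down on the rubber mat to drain: turn it mouth up so that it stands on its base. Then use the aluminium scoop to move the red ceramic media from the blue bin into the tub, without touching the pieces with the fingers; get at least four of the six pieces across, and let none end up anywhere but in the tub or the bin. Finish by laying the scoop flat on the bench, and leave the bracket, flange plate and bottle where they are.

Things in the scene. Friction and masses are not known exactly. Their poses are not given: they have to be found in the camera images.
- tub: orange open tub, 0.22 kg: oblong 70 mm wide (its x) by 84 mm long (its y), 80 mm tall (z), 9 mm chamfered corners, walls 3 mm, base 4 mm. Origin in the middle of the open rim; z points from mouth to closed base: up at the start (mouth down), down at the end. Grasp it across the 70 mm; a quarter turn about its x lays it on a flat 70 x 80 mm end, a second one the same way stands it mouth up
- mat: flat black ribbed rubber mat, 160 x 160 x 4 mm, fixed to the bench; origin at its underside centre. The tub starts near its middle
- bin: blue open-front stock bin, fixed; outside 194 mm long (x), 72 wide (y), 66 tall; inside 186 x 64 mm, floor 11 mm up. Front (-x) lip 27 mm high; from there the sides rise to 66 mm at x = -22 mm. Rear (+x) wall: 6 mm fillet at its foot, 20 mm corner chamfers. Origin at its underside centre
- scoop: aluminium hand scoop, 190 mm long, 0.16 kg, lying flat. Origin under the middle of its blade, x towards the nose, z up. Blade x = -42 to +45 mm, 54 mm wide (50 inside), floor 2 mm, flat underside at z = 0; rear wall 36 mm high, side walls sloping down to the nose. Black flat-sided handle 17 mm wide (y), 20 mm tall, from x = -51 to -145 mm, overhanging and rising backwards at 10 degrees
- scoop_grip (a point): middle of the scoop's black handle, at x = -90, y = 0, z = 46 mm in the scoop's frame; grasp it across y
- scoop_nose (a point): front edge of the scoop's blade, at x = +45, y = 0, z = 0 mm in the scoop's frame
- media0: ball-cone of brick-red ceramic tumbling media: two blunt cones base to base, 22 mm across its belt, 18 mm from end to end, 12 g; origin in the middle of one flat end, z along its axis to the other end. Starts standing in the rear half of the bin
- media1: ball-cone of brick-red ceramic tumbling media: two blunt cones base to base, 22 mm across its belt, 18 mm from end to end, 12 g; origin in the middle of one flat end, z along its axis to the other end. Starts standing in the rear half of the bin
- media2: ball-cone of brick-red ceramic tumbling media: two blunt cones base to base, 22 mm across its belt, 18 mm from end to end, 12 g; origin in the middle of one flat end, z along its axis to the other end. Starts standing in the rear half of the bin
- media3: ball-cone of brick-red ceramic tumbling media: two blunt cones base to base, 22 mm across its belt, 18 mm from end to end, 12 g; origin in the middle of one flat end, z along its axis to the other end. Starts standing in the rear half of the bin
- media4: ball-cone of brick-red ceramic tumbling media: two blunt cones base to base, 22 mm across its belt, 18 mm from end to end, 12 g; origin in the middle of one flat end, z along its axis to the other end. Starts standing in the rear half of the bin
- media5: ball-cone of brick-red ceramic tumbling media: two blunt cones base to base, 22 mm across its belt, 18 mm from end to end, 12 g; origin in the middle of one flat end, z along its axis to the other end. Starts standing in the rear half of the bin
- flange_plate: bystander: pale flange plate 60 x 90 x 10 mm lying flat, origin at its underside centre
- angle_bracket: bystander: black angle bracket 40 x 70 x 63 mm, origin at its underside centre
- threadlock: bystander: red bottle with a white tip, 31 mm across, 90 mm tall, standing; origin at its underside centre

How it is judged:
By the outcome, as a careful person would: the job done as asked, in the order asked, and still so for the second after the job is handed in, with the robot touching nothing.
It also fails if it takes over 72 s, if anything falls off the work surface, if the arm or the gripper's body presses on something with over 40 N, if the wrist force passes 120 N, or if a joint passes its speed limit or range.

## Robot

A 6-joint arm with a two-finger parallel gripper is mounted at the origin on a cart in front of the work surface, level with it; the furniture and walls round the work are solid. World frame = base frame: x ahead of the robot, y to its left, z up, the work surface at z = 0. Lengths are in mm, angles in degrees, forces in N, time in s.
With the tool pointing down it reaches from about 325 to 750 mm from the base axis. Payload 7.6 kg.
Tool frame: the origin (TCP) lies on the centre line of the jaws, within the pads' length; the fingertips stand 22 mm ahead of it and the grasp point (between the pads) lies 3 mm ahead of it; z points along the fingers, y is the line along which they close (so a half turn about z gives the same grasp; the last joint's range is limited). The gripper opens to 85 mm and grips with 20 to 120 N. Pads are 22 mm wide; open, the fingers measure 114 mm over their backs; the gripper's body (76 mm by 85 mm) begins 54 mm behind the grasp point. The pads swing forward as they close: fully open they stand 13 mm farther back than shut.
Start: joints at [-79.429, 2.991, 80.254, -0, 96.75, -4.028], TCP at [132.351, -508.065, 213.823] pointing down, gripper open.
Joint ranges: [-166.34, 166.34], [-52.06, 124.39], [6.96, 135.62], [-60.46, 240.46], [14.63, 156.25], [-167.68, 167.68]. Speed limits (degrees/s): [147.25, 147.25, 172.46, 180, 180, 180].

## Interface

Orientations are given as [roll, pitch, yaw] about the fixed x, y, z axes, in that order (R = Rz(yaw) Ry(pitch) Rx(roll)).
In Python, from plant import * gives the robot as it stands.
- The arm moves only by the shell command python3 -m inch 'ROWS'. ROWS is JSON, one flat list of numbers, 5 for each row, row after row: the opening, from 0 (shut) to 1 (fully open), then the shift along the tool's x, y, z in m, then the turn about the tool's z in degrees. In form: [gripper, tx, ty, tz, spin, gripper, tx, ty, tz, spin, ...]. A call has 1 to 5 rows; each row is the pose to reach, as a shift and turn from the pose commanded when the call began, along the tool's axes at that moment; what a row does not reach only later rows make up. A row lasts 1/8 s, in which the tool goes at most 62.5 mm and 10.7 degrees, less where a joint would pass 70% of its speed; a pose out of reach is approached as far as the arm can. A call with a gripper value outside its range is refused whole. The fingers move at their own pace and stop on an object; the grip force is fixed at half the most. Time passes only in rows, so rows that repeat a pose let the fingers close. It gives the time, the measured TCP pose, the force, the opening and the grip force at its end, in the units of the state.
- state(): the state, without advancing time (a new reading comes with each control period).
- grab_frame(name): name is "scene" or "top" or "wrist"; returns (picture, depth): 384x512x3 uint8, blue, green, red; 384x512 float32, mm along the optical axis (not along the pixel's ray), 0 where there is no reading.
- get_calibration(name): a dict with "intrinsics" (3x3 intrinsics, pixels), "k1" (the pictures are not rectified: a ray, as slopes to the right and down, at radius r is drawn at 1 + k1 r^2 times it, then the intrinsics apply), "extrinsics" (4x4, takes a point from world to camera coordinates). Camera axes: x right, y up, looking along -z (the intrinsics and any distortion apply to the point x, -y, -z); pixel columns grow to the right and rows downward; lengths in mm; the calibration is good to about 2 mm. A picture is of the moment at which its call begins: read the wrist's pose just before it. get_calibration takes no time and is no camera call; for the wrist camera it gives the pose at the moment of the call.
- job_done(): hands the job in; it is judged then, once.
The state is a dict: "time_s": time; "q": joint angles; "qd": joint speeds; "joint_efforts": joint torques, N m; "tool_pos": TCP position; "eef_rot": TCP orientation; "contact_force": force on the tool from outside, world axes, zero at the start; "ft_torque": the same for the moment, N m; "width": finger opening in mm; "grip_force": force on a finger pad.
Only numpy, scipy, OpenCV 4.12 (cv2) and the standard library are available. Lean on these libraries where they do the work, as an engineer would, in place of code of your own. Each camera call takes 0.05 s, during which the arm holds its last target. There are 200 camera calls.

## Working session

There is one attempt and no reset: what is moved stays moved. The work goes in short steps, Python scripts to look and compute and a shell command to move; the robot and the scene stay as the last step left them, time stands still between calls to the robot, and variables do not carry over. Pictures are saved under pics/ and viewed, at most 10 in all, crops included, and the job is handed in when it is done.

```bash
ls; mkdir -p pics
cat > h.py <<'E'
from plant import *
import numpy as np, cv2
def und(c,uv):
    K=np.array(c["intrinsics"]); p=np.array([(uv[0]-K[0,2])/K[0,0],(uv[1]-K[1,2])/K[1,1]]); s=p.copy()
    for _ in range(20): s=p/(1+c["k1"]*(s@s))
    return s
def world(c,uv,depth=None,z=None):
    E=np.array(c["extrinsics"]); R,t=E[:3,:3],E[:3,3]; s=und(c,uv)
    d=R.T@np.array([s[0],-s[1],-1]); o=-R.T@t
    k=depth if depth is not None else (z-o[2])/d[2]
    return o+k*d
def grab(n,f):
    c=get_calibration(n); im,d=grab_frame(n); cv2.imwrite(f"pics/{f}.png",im); np.save(f"pics/{f}.npy",d)
    import pickle; pickle.dump(c,open(f"pics/{f}.pkl","wb")); return c,im,d
def load(f):
    import pickle; return pickle.load(open(f"pics/{f}.pkl","rb")),cv2.imread(f"pics/{f}.png"),np.load(f"pics/{f}.npy")
def cloud(c,d):
    h,w=d.shape; K=np.array(c["intrinsics"]); u,v=np.meshgrid(np.arange(w),np.arange(h))
    px=(u-K[0,2])/K[0,0]; py=(v-K[1,2])/K[1,1]; sx,sy=px,py
    for _ in range(20):
        f=1+c["k1"]*(sx**2+sy**2); sx,sy=px/f,py/f
    E=np.array(c["extrinsics"]); P=np.stack([sx*d,-sy*d,-d],-1)
    W=(P-E[:3,3])@E[:3,:3]; W[d<=0]=np.nan; return W
E
python3 - <<'E'
from h import *
s=state(); print({k:np.round(s[k],2).tolist() for k in ("time_s","tool_pos","eef_rot","width","grip_force","contact_force")})
ims=[]
for n in("top","scene"):
    c,im,d=grab(n,n+"0"); E=np.array(c["extrinsics"]); print(n,np.round(-E[:3,:3].T@E[:3,3]),c["k1"],c["intrinsics"])
    ims.append(im)
cv2.imwrite("pics/t0x.png",cv2.resize(ims[0],(800,600)))
E
```

```text
pics
{'time_s': 0.0, 'tool_pos': [132.27, -507.71, 212.94], 'eef_rot': [-179.91, -0.01, 14.6], 'width': 85.38, 'grip_force': 0.0, 'contact_force': [-0.46, -0.38, -0.64]}
top [ 404.   19. 1278.] -0.02576595472353657 [[349.658351     0.         252.77997045]
 [  0.         349.658351   194.47940619]
 [  0.           0.           1.        ]]
scene [ 220. -576.  759.] -0.06061746340594107 [[358.78044832   0.         252.31406039]
 [  0.         358.78044832 186.9667971 ]
 [  0.           0.           1.        ]]
```

View pics/t0x.png

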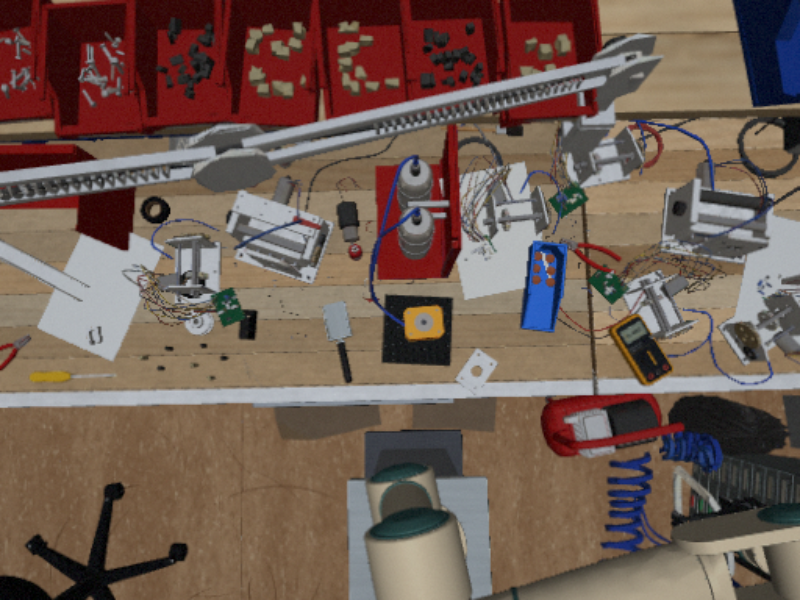

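View pics/scene0.png

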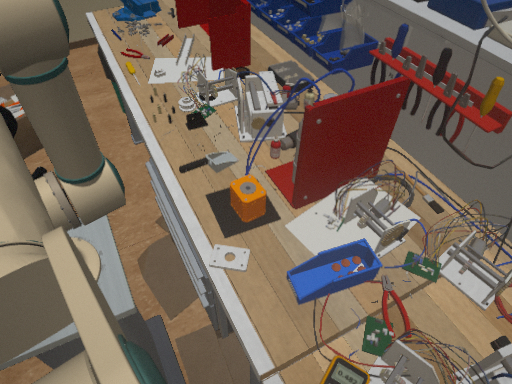

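Run:
```python
from h import *
for n in("top0","scene0"):
    c,im,d=load(n); W=cloud(c,d); hsv=cv2.cvtColor(im,cv2.COLOR_BGR2HSV).astype(int)
    H,S,V=hsv[...,0],hsv[...,1],hsv[...,2]
    reg=(W[...,0]>250)&(W[...,0]<620)&(W[...,1]>-330)&(W[...,1]<330)
    def box(m,l):
        m=m&reg
        if m.sum()<4: print(l,m.sum());return
        P=W[m]; print(n,l,m.sum(),"med",np.round(np.nanmedian(P,0)),"lo",np.round(np.nanpercentile(P,3,axis=0)),"hi",np.round(np.nanpercentile(P,97,axis=0)))
        r=cv2.minAreaRect(P[:,:2].astype(np.float32)); print("   rect",np.round(r[0]),np.round(r[1]),round(r[2],1))
    tub=(H>9)&(H<26)&(S>190)&(V>150)&(W[...,2]>15); box(tub,"tub"); box(tub&(W[...,2]>72),"tubtop")
    box((H>105)&(H<120)&(S>150)&(W[...,1]<-130)&(W[...,1]>-300),"bin")
    box((H>105)&(H<120)&(S>150)&(W[...,1]<-130)&(W[...,1]>-300)&(W[...,2]>55),"bintop")
    box(((H<8)|(H>172))&(S>120)&(W[...,1]<-150)&(W[...,1]>-260)&(W[...,2]<60),"media")
    box((V<50)&(W[...,1]<90)&(W[...,1]>-60)&(W[...,2]<15),"mat")
    # heights along scoop and surroundings
    box((W[...,2]>14)&(W[...,1]<170)&(W[...,1]>95)&(W[...,0]<480),"scoop>14")
    box((W[...,2]>0)&(V<60)&(W[...,1]<170)&(W[...,1]>95)&(W[...,0]<400),"handle")
c,im,d=load("top0"); W=cloud(c,d)
Z=W[...,2]; print("bench z",np.nanmedian(Z[225:240,150:200]))
# height map coarse
for x in range(600,260,-20):
    print(x,[int(np.nanmax(Z[(abs(W[...,0]-x)<10)&(abs(W[...,1]-y)<12)],initial=-99)) for y in range(300,-320,-25)])
cv2.imwrite("pics/crop0.png",cv2.resize(im[140:260,180:380],(800,480),interpolation=cv2.INTER_CUBIC))
```

```text
top0 tub 86 med [493. -38.  85.] lo [468. -60.  80.] hi [535.  20.  89.]
   rect [502. -20.] [68. 83.] 3.3
top0 tubtop 86 med [493. -38.  85.] lo [468. -60.  80.] hi [535.  20.  89.]
   rect [502. -20.] [68. 83.] 3.3
top0 bin 399 med [ 538. -277.   13.] lo [ 485. -299.    7.] hi [ 612. -250.   70.]
   rect [ 551. -277.] [ 53. 137.] 87.0
top0 bintop 45 med [ 584. -261.   69.] lo [ 544. -266.   57.] hi [ 618. -255.   74.]
   rect [ 580. -260.] [ 7. 80.] 81.8
media 0
top0 mat 984 med [462.  24.   4.] lo [415. -55.  -1.] hi [568.  68.   9.]
   rect [443.   7.] [131. 257.] 87.8
top0 scoop>14 137 med [421. 158.  57.] lo [379. 144.  37.] hi [477. 169.  65.]
   rect [427. 158.] [104.  20.] 6.7
top0 handle 27 med [386. 151.  63.] lo [376. 144.  58.] hi [397. 158.  66.]
   rect [387. 151.] [23. 12.] 13.3
scene0 tub 435 med [496. -33.  84.] lo [466. -65.  81.] hi [531.  13.  86.]
   rect [499. -25.] [70. 82.] 2.2
scene0 tubtop 435 med [496. -33.  84.] lo [466. -65.  81.] hi [531.  13.  86.]
   rect [499. -25.] [70. 82.] 2.2
scene0 bin 789 med [ 538. -279.   10.] lo [ 483. -299.    8.] hi [ 613.
[... 1510 characters left out ...]
5, 6, 7, 7, 6, 5, 6, 5, 9, 7, 12, 15, 14, 18, 6, 4, 6, 3, 8]
380 [5, 9, 6, 6, 6, 7, 68, 5, 5, 7, 4, 5, 5, 4, 5, 4, 13, 15, 14, 12, 4, 5, 5, 4, 5]
360 [6, 4, 6, 5, 7, 4, 5, 6, 6, 6, 6, 4, 6, 5, 4, 4, 13, 14, 14, 5, 6, 4, 6, 5, 7]
340 [7, 7, 4, 6, 5, 7, 6, 7, 5, 4, 8, 6, 4, 4, 5, 5, 5, 12, 12, 9, 7, 4, 4, 7, 5]
320 [-99, -99, -99, -99, -99, -99, -99, -99, -99, -99, -99, -99, -99, -99, -99, -99, -99, -99, -99, -99, -99, -99, -99, -99, -99]
300 [-99, -99, -99, -99, -99, -99, -99, -99, -99, -99, -99, -99, -99, -99, -99, -99, -99, -99, -99, -99, -99, -99, -99, -99, -99]
280 [-99, -99, -99, -99, -99, -99, -99, -99, -99, -99, -99, -99, -99, -99, -99, -99, -99, -99, -99, -99, -99, -99, -99, -99, -99]
```

View pics/crop0.png

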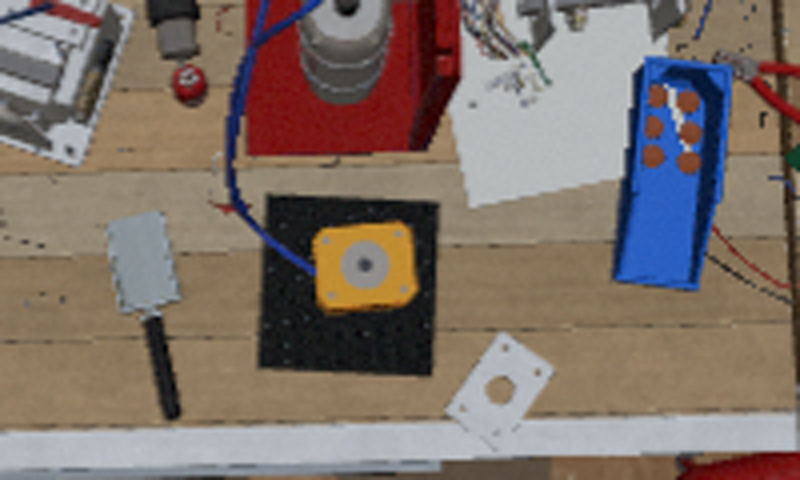

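```bash
cat >> h.py <<'E'
from scipy.spatial.transform import Rotation as Ro
def go(*tg):
    """print tool-frame shifts from the present pose (and from each target to the next) for world targets (x,y,z,yaw)"""
    s=state(); p=np.array(s["tool_pos"]); R=Ro.from_euler("xyz",s["eef_rot"],degrees=True).as_matrix(); yaw=s["eef_rot"][2]
    for t in tg:
        d=R.T@(np.array(t[:3])-p); sp=-((t[3]-yaw+180)%360-180)
        print("from",np.round(p),"->",t,"shift m",np.round(d/1000,4),"spin",round(sp,1),"rows",round(max(np.linalg.norm(d)/62.5,abs(sp)/10.7),1))
        p=np.array(t[:3]); yaw=t[3]; R=Ro.from_euler("xyz",[180,0,yaw],degrees=True).as_matrix()
E
python3 - <<'E'
from h import *
go((310,-320,235,52),(480,-130,260,90))
c,im,d=load("top0"); cs,ims,ds=load("scene0")
f=lambda u,v:(180+u/4-.375,140+v/4-.375)
for l,u,v,z in [("nose",108,227,1),("nose",163,212,1),("heel",125,312,20),("heel",180,298,20),("tail",172,417,66),("hfront",150,318,45),
  ("mat",268,195,4),("mat",440,203,4),("mat",433,375,4),("mat",258,368,4),("bin rear",648,57,66),("bin rear",732,68,66),("bin front",613,280,27),("bin front",698,290,27)]+[("m",a,b,20) for a,b in((657,95),(689,100),(653,126),(690,132),(653,156),(690,162))]:
    print(l,np.round(world(c,f(u,v),z=z)))
E
```

```text
from [ 132. -508.  213.] -> (310, -320, 235, 52) shift m [ 0.2193 -0.1369 -0.0217] spin -37.4 rows 4.2
from [ 310 -320  235] -> (480, -130, 260, 90) shift m [ 0.2544  0.017  -0.025 ] spin -38 rows 4.1
nose [550. 212.   1.]
nose [563. 161.   1.]
heel [470. 194.  20.]
heel [482. 144.  20.]
tail [376. 148.  66.]
hfront [463. 169.  45.]
mat [575.  64.   4.]
mat [564. -94.   4.]
mat [407. -82.   4.]
mat [417.  76.   4.]
bin rear [ 681. -276.   66.]
bin rear [ 669. -350.   66.]
bin front [ 488. -244.   27.]
bin front [ 477. -319.   27.]
m [ 656. -294.   20.]
m [ 651. -323.   20.]
m [ 627. -289.   20.]
m [ 621. -322.   20.]
m [ 600. -287.   20.]
m [ 593. -320.   20.]
```

```bash
python3 -m inch '[1,0.219,-0.137,-0.022,-37.4,1,0.219,-0.137,-0.022,-37.4,1,0.219,-0.137,-0.022,-37.4,1,0.219,-0.137,-0.022,-37.4,1,0.219,-0.137,-0.022,-37.4]'; python3 -m inch '[1,0.254,0.017,-0.025,-38,1,0.254,0.017,-0.025,-38,1,0.254,0.017,-0.025,-38,1,0.254,0.017,-0.025,-38,1,0.254,0.017,-0.025,-38]'
python3 - <<'E'
from h import *
c,im,d=grab("wrist","w1"); E=np.array(c["extrinsics"]); print("cam",np.round(-E[:3,:3].T@E[:3,3]),"axis",np.round(-E[2,:3],2))
W=cloud(c,d); hsv=cv2.cvtColor(im,cv2.COLOR_BGR2HSV); m=cv2.inRange(hsv,(9,150,100),(26,255,255))>0
m&=(W[...,2]>74); P=W[m]; print(m.sum(),np.nanmedian(P[:,2])); r=cv2.minAreaRect(P[:,:2].astype(np.float32)); print(r)
go((500,-22,200,90))
E
```

```text
time_s: 0.72
tool_pos: [311.7, -317.9, 236.1]
eef_rot: [180.0, -0.0, 52.3]
contact_force: [-0.5, -1.2, 0.1]
width: 85.3
grip_force: 0.0
time_s: 1.35
tool_pos: [481.0, -128.6, 260.2]
eef_rot: [-180.0, -0.0, 90.2]
contact_force: [-0.6, -0.3, -0.7]
width: 85.3
grip_force: 0.0
cam [481. -57. 420.] axis [ 0.   -0.29 -0.96]
3273 83.90333835381249
((633.9927368164062, -67.72186279296875), (96.46488189697266, 367.30322265625), 71.76084899902344)
from [ 480. -130.  260.] -> (500, -22, 200, 90) shift m [0.1076 0.0199 0.0601] spin 0.1 rows 2.0
```

View pics/w1.png

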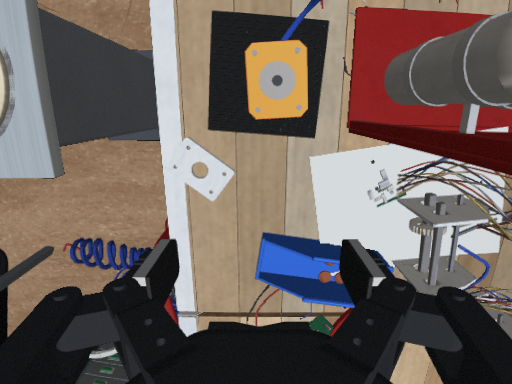

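```bash
cat >> h.py <<'E'
def tubrect(f,zmin=74,reg=((420,580),(-150,130))):
    c,im,d=load(f); W=cloud(c,d); m=cv2.inRange(cv2.cvtColor(im,cv2.COLOR_BGR2HSV),(9,130,80),(26,255,255))>0
    m&=(W[...,2]>zmin)&(W[...,0]>reg[0][0])&(W[...,0]<reg[0][1])&(W[...,1]>reg[1][0])&(W[...,1]<reg[1][1])
    n,l,st,_=cv2.connectedComponentsWithStats(m.astype(np.uint8)); k=1+np.argmax(st[1:,4]); P=W[l==k]
    print("tub n",len(P),"z",np.round(np.nanpercentile(P[:,2],[2,50,98])),"y",np.round(np.nanpercentile(P[:,1],[1,99])),"x",np.round(np.nanpercentile(P[:,0],[1,99])),"rect",cv2.minAreaRect(P[:,:2].astype(np.float32)))
E
python3 - <<'E'
from h import *
tubrect("w1")
c,im,d=load("w1")
for u,v in((212,11),(329,21),(316,137),(209,126)): print(np.round(world(c,(u,v),z=4)))
E
```

```text
tub n 3349 z [82. 84. 85.] y [-64.  18.] x [466. 535.] rect ((500.2707214355469, -23.705963134765625), (70.48712921142578, 84.50079345703125), 2.482876777648926)
[417.  73.   4.]
[575.  62.   4.]
[565. -95.   4.]
[407. -79.   4.]
```

```bash
python3 -m inch '[1,0.105,0.02,0.11,-2.3,1,0.105,0.02,0.11,-2.3,1,0.105,0.02,0.11,-2.3,1,0.105,0.02,0.11,-2.3]'
python3 - <<'E'
from h import *
go((500.3,-23.7,55,92.5))
E
```

```text
time_s: 1.9
tool_pos: [498.1, -26.3, 148.7]
eef_rot: [-179.7, -0.0, 92.2]
contact_force: [-0.4, 0.0, 0.4]
width: 85.4
grip_force: 0.0
from [498. -26. 149.] -> (500.3, -23.7, 55, 92.5) shift m [0.0025 0.0027 0.0937] spin -0.3 rows 1.5
```

```bash
python3 -m inch '[1,0.002,0.002,0.094,0,1,0.002,0.002,0.094,0,1,0.002,0.002,0.094,0,0,0.002,0.002,0.094,0,0,0.002,0.002,0.094,0]'; python3 -m inch '[0,0,0,0,0,0,0,0,-0.008,0,0,-0.021,0,-0.008,0,0,-0.021,0,0.0,0,1,-0.021,0,0.0,0]';  python3 -m inch '[1,0,0,0,0,1,0,0,-0.05,0,1,0,0,-0.06,0]'
```

```text
time_s: 2.52
tool_pos: [503.1, -24.8, 63.0]
eef_rot: [179.7, 0.1, 92.2]
contact_force: [-10.6, -0.5, 30.1]
width: 51.3
grip_force: 14.6
time_s: 3.15
tool_pos: [509.9, -47.0, 66.9]
eef_rot: [178.8, 0.3, 92.2]
contact_force: [7.6, -0.4, 25.0]
width: 17.1
grip_force: 11.9
time_s: 3.52
tool_pos: [504.8, -45.2, 122.3]
eef_rot: [179.5, 0.1, 92.3]
contact_force: [0.3, -0.5, 0.1]
width: 72.1
grip_force: 0.0
```

Run:
```python
from h import *
c,im,d=grab("wrist","w2"); c,im2,d=grab("scene","s2"); 
cv2.imwrite("pics/v2.png",np.hstack([cv2.resize(im[:, :],(400,300)),cv2.resize(im2[100:340,100:420],(400,300))]))
tubrect("s2",10)
```

```text
tub n 1074 z [12. 73. 86.] y [-67.  15.] x [477. 547.] rect ((504.8215026855469, -23.473102569580078), (87.19547271728516, 87.51698303222656), 2.324768304824829)
```

View pics/v2.png

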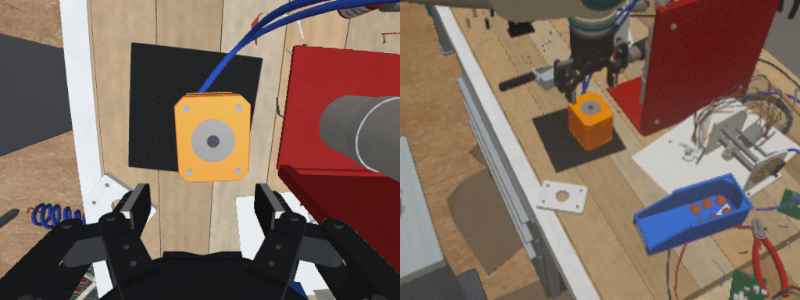

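Run:
```python
from h import *
print(np.round(state()["tool_pos"],1),state()["width"])
tubrect("w2",74)
for f,tcp in(("w1",(481,-128.6,260.2)),("w2",(504.8,-45.2,122.3))):
    c,im,d=load(f); W=cloud(c,d)-np.array(tcp); m=(np.abs(W[...,0])<70)&(np.abs(W[...,1])<45)&(W[...,2]>-60)&(W[...,2]<90)
    if f=="w2": m&=(W[...,2]>-33)
    for s in(-1,1):
        P=W[m&(W[...,0]*s>0)]; print(f,s,len(P),"lo",np.round(np.percentile(P,1,axis=0)),"hi",np.round(np.percentile(P,99,axis=0)))
    for z in range(-40,60,10):
        q=m&(abs(W[...,2]-z)<5); print(z,[ (np.round([W[q&(W[...,0]*s>0)][:,0].min(),W[q&(W[...,0]*s>0)][:,0].max()]).tolist() if (q&(W[...,0]*s>0)).any() else None) for s in(-1,1)],end=' ')
    print()
c,im,d=load("w2"); W=cloud(c,d); print("cable z near tub", [np.round(W[int(v*1.28),int(u*1.28)]) for u,v in((205,85),(220,68),(240,48),(265,35),(300,18))])
```

```text
[503.5 -44.9 119.3] 84.86195508651473
tub n 7310 z [83. 84. 85.] y [-63.  19.] x [479. 549.] rect ((514.1168823242188, -22.735816955566406), (70.51248168945312, 84.25521850585938), 4.387964725494385)
w1 -1 6758 lo [-69. -11.  34.] hi [-39.  13.  90.]
w1 1 6778 lo [ 38. -11.  34.] hi [69. 14. 90.]
-40 [None, None] -30 [None, None] -20 [None, None] -10 [None, None] 0 [None, None] 10 [None, None] 20 [None, None] 30 [[-47.0, -43.0], [42.0, 49.0]] 40 [[-56.0, -42.0], [42.0, 57.0]] 50 [[-57.0, -42.0], [42.0, 57.0]] 
w2 -1 7361 lo [-68. -13.  30.] hi [-30.  15.  90.]
w2 1 7137 lo [26. -9. 30.] hi [66. 18. 90.]
-40 [None, None] -30 [None, None] -20 [None, None] -10 [None, None] 0 [None, None] 10 [None, None] 20 [None, None] 30 [[-49.0, -36.0], [35.0, 48.0]] 40 [[-51.0, -36.0], [35.0, 49.0]] 50 [[-51.0, -36.0], [35.0, 49.0]] 
cable z near tub [array([506.,  29.,   9.]), array([523.,  48.,   7.]), array([544.,  71.,  18.]), array([575.,  90.,   0.]), array([582.,  86.,  82.])]
```

Run:
```python
from h import *
go((514.1,-22.7,75,94.4),(514.1,-22.7,15,94.4),(514.1,-22.7,23,94.4),(497,-46,23,94.4))
```

```text
from [504. -45. 119.] -> (514.1, -22.7, 75, 94.4) shift m [0.0218 0.0112 0.0443] spin -2.1 rows 0.8
from [514. -23.  75.] -> (514.1, -22.7, 15, 94.4) shift m [ 0.   -0.    0.06] spin -0.0 rows 1.0
from [514. -23.  15.] -> (514.1, -22.7, 23, 94.4) shift m [ 0.     0.    -0.008] spin -0.0 rows 0.1
from [514. -23.  23.] -> (497, -46, 23, 94.4) shift m [-0.0219 -0.0188 -0.    ] spin -0.0 rows 0.5
```

```bash
python3 -m inch '[1,0.022,0.011,0.03,-2.1,1,0.022,0.011,0.044,-2.1,1,0.022,0.011,0.104,-2.1,1,0.022,0.011,0.104,-2.1]'; python3 -m inch '[0,0,0,0,0,0,0,0,0,0,0,0,0,0,0,0,0,0,0,0,0,0,0,-0.008,0]'
```

```text
time_s: 4.12
tool_pos: [509.0, -22.2, 8.8]
eef_rot: [-179.5, -0.1, 94.4]
contact_force: [-0.0, -0.1, 0.3]
width: 85.4
grip_force: 0.0
time_s: 4.75
tool_pos: [512.0, -22.1, 20.9]
eef_rot: [-180.0, -0.0, 94.4]
contact_force: [-0.0, -0.1, -2.1]
width: 69.0
grip_force: 68.6
```

```bash
python3 -m inch '[0,-0.022,-0.019,0,0,0,-0.022,-0.019,0,0,0,-0.022,-0.019,0.009,0,0.8,-0.022,-0.019,0.009,0,0.8,-0.022,-0.019,0.009,0]';python3 -m inch '[0.815,0,0,0,0,0.815,0,0,0,0]'; python3 -m inch '[1,0,0,0,0,1,0,0,-0.05,0,1,0,0,-0.1,0,0,-0.06,0,-0.1,0]'
python3 - <<'E'
from h import *
grab("wrist","w3"); tubrect("w3",74)
E
```

```text
time_s: 5.38
tool_pos: [496.2, -45.5, 14.2]
eef_rot: [179.9, 0.1, 94.4]
contact_force: [-8.0, -0.3, 19.2]
width: 69.2
grip_force: 71.2
time_s: 5.62
tool_pos: [496.3, -45.5, 14.1]
eef_rot: [179.9, 0.1, 94.4]
contact_force: [-7.8, -0.3, 20.4]
width: 69.4
grip_force: 36.0
time_s: 6.12
tool_pos: [503.0, -103.6, 116.5]
eef_rot: [179.5, 0.1, 94.8]
contact_force: [0.7, -0.6, -0.9]
width: 70.0
grip_force: 0.0
tub n 8910 z [83. 84. 85.] y [-87.  -4.] x [461. 531.] rect ((496.3435974121094, -45.95480728149414), (70.24829864501953, 83.93295288085938), 4.426383018493652)
```

```bash
python3 -m inch '[0,0,0,0.058,0,0,0,0,0.058,0]'
python3 - <<'E'
from h import *
go((500.9,-105.8,58,94.4))
print(state()["tool_pos"],state()["width"])
E
```

```text
time_s: 6.42
tool_pos: [496.6, -104.2, 49.2]
eef_rot: [-179.5, -0.2, 94.4]
contact_force: [-0.8, 0.5, 0.2]
width: 24.4
grip_force: 0.0
from [ 497. -104.   49.] -> (500.9, -105.8, 58, 94.4) shift m [-0.0019  0.0041 -0.0089] spin -0.0 rows 0.2
[ 496.5853623  -104.24236144   49.19541125] 24.446057245950385
```

```bash
python3 -m inch '[0,0,0,0,0,0,0,0,0,0,0,0.006,0,0,0]'; python3 -m inch '[0,0.014,0,-0.0135,0,0,0.030,0,-0.024,0,0,0.047,0,-0.032,0,0,0.066,0,-0.037,0]'
python3 - <<'E'
from h import *
grab("scene","s4"); tubrect("s4",10)
E
```

```text
time_s: 6.8
tool_pos: [500.2, -99.3, 55.3]
eef_rot: [179.9, 0.1, 94.4]
contact_force: [-0.1, 0.8, 0.3]
width: -0.0
grip_force: 0.0
time_s: 7.3
tool_pos: [494.5, -32.1, 91.9]
eef_rot: [179.9, 0.0, 94.4]
contact_force: [0.5, 1.3, -0.6]
width: -0.1
grip_force: 0.1
tub n 983 z [ 31.  79. 117.] y [-66.  36.] x [455. 528.] rect ((492.6486511230469, -9.38287353515625), (71.90155792236328, 115.72352600097656), 3.9458518028259277)
```

```bash
python3 -m inch '[0,0.019,0,-0.002,0,0,0.03,0,-0.002,0,0,0.03,0,-0.002,0]'; python3 -m inch '[0,0,0,-0.04,0,1,-0.04,0,-0.06,0,1,-0.04,0,-0.06,0]'
python3 - <<'E'
from h import *
c,im,d=grab("wrist","w5"); grab("scene","s5"); tubrect("s5",10); tubrect("w5",74);tubrect("w5",10)
cv2.imwrite("pics/v5.png",np.hstack([im,load("s5")[1]])[:, :][::1,::1])
E
```

```text
time_s: 7.72
tool_pos: [491.7, -2.9, 92.4]
eef_rot: [-180.0, -0.0, 94.5]
contact_force: [0.0, -0.1, 0.3]
width: -0.1
grip_force: 0.0
time_s: 8.1
tool_pos: [495.9, -45.7, 154.5]
eef_rot: [179.8, 0.1, 94.2]
contact_force: [-0.2, 0.7, -0.1]
width: 35.5
grip_force: 0.0
tub n 691 z [17. 86. 91.] y [-3. 78.] x [448. 518.] rect ((483.33544921875, 8.368476867675781), (140.81973266601562, 71.01459503173828), 88.12421417236328)
tub n 9258 z [80. 88. 89.] y [-0. 78.] x [452. 520.] rect ((485.7769775390625, 38.78205108642578), (80.54299926757812, 70.29431915283203), 88.02694702148438)
tub n 9258 z [80. 88. 89.] y [-0. 78.] x [452. 520.] rect ((485.7769775390625, 38.78205108642578), (80.54299926757812, 70.29431915283203), 88.02694702148438)
```

Run:
```python
from h import *
go((485.8,38.8,100,88),(485.8,38.8,17,88),(485.8,38.8,25,88),(489,-61,25,88))
```

```text
from [495. -44. 152.] -> (485.8, 38.8, 100, 88) shift m [ 0.0831 -0.0026  0.0522] spin 6.3 rows 1.6
from [486.  39. 100.] -> (485.8, 38.8, 17, 88) shift m [ 0.    -0.     0.083] spin 0 rows 1.3
from [486.  39.  17.] -> (485.8, 38.8, 25, 88) shift m [-0.     0.    -0.008] spin 0 rows 0.1
from [486.  39.  25.] -> (489, -61, 25, 88) shift m [-0.0996  0.0067  0.    ] spin 0 rows 1.6
```

```bash
python3 -m inch '[1,0.083,-0.003,0.052,6.3,1,0.083,-0.003,0.052,6.3,1,0.083,-0.003,0.135,6.3,1,0.083,-0.003,0.135,6.3,1,0.083,-0.003,0.135,6.3]'; python3 -m inch '[0,0,0,0,0,0,0,0,0,0,0,0,0,0,0,0,0,0,0,0,0,0,0,-0.01,0]'; python3 -m inch '[0,-0.05,0.003,0,0,0,-0.1,0.007,0,0,0,-0.1,0.007,0,0,0,-0.1,0.007,0.01,0,0.805,-0.1,0.007,0.01,0]'
```

```text
time_s: 8.82
tool_pos: [483.4, 39.6, 15.2]
eef_rot: [-179.7, 0.0, 88.1]
contact_force: [0.3, -0.6, 0.5]
width: 85.6
grip_force: 0.0
time_s: 9.45
tool_pos: [484.8, 38.9, 27.3]
eef_rot: [-179.9, 0.0, 88.1]
contact_force: [-1.2, -1.7, -2.6]
width: 69.2
grip_force: 69.1
time_s: 10.07
tool_pos: [490.1, -60.9, 18.6]
eef_rot: [179.9, 0.1, 88.2]
contact_force: [-2.3, -3.2, 6.7]
width: 69.1
grip_force: 70.8
```

```bash
python3 -m inch '[1,0,0,0,0,1,0,0,-0.05,0,1,0,0,-0.09,0,0,-0.062,0,-0.09,0,0,-0.062,0,-0.09,0]';  python3 - <<'E'
from h import *
grab("wrist","w6"); tubrect("w6",74)
go((492.2,-123,58,88))
E
```

```text
time_s: 10.7
tool_pos: [487.1, -125.1, 107.8]
eef_rot: [180.0, 0.0, 87.9]
contact_force: [0.2, 0.7, 0.6]
width: 51.6
grip_force: 0.0
tub n 13430 z [80. 88. 89.] y [-100.  -22.] x [456. 524.] rect ((489.7468566894531, -61.36638259887695), (80.30516815185547, 71.6068115234375), 87.58189392089844)
from [ 487. -123.  107.] -> (492.2, -123, 58, 88) shift m [0.0006 0.0052 0.0493] spin 0.0 rows 0.8
```

```bash
python3 -m inch '[0,0,0,0,0,0,0,0,0.049,0,0,0,0,0.049,0,0,0,0,0.049,0]'; python3 -m inch '[0,0.010,0,0,0,0,0.026,0,-0.0126,0,0,0.044,0,-0.022,0,0,0.063,0,-0.029,0,0,0.078,0,-0.032,0]'; python3 -m inch '[0,0.012,0,0.00,0,0,0.012,0,0,0,0,0.012,0,0,0,0,0.012,0,-0.06,0]';  python3 - <<'E'
from h import *
grab("scene","s7"); tubrect("s7",10)
c,im,d=grab("wrist","w7"); tubrect("w7",74)
cv2.imwrite("pics/v7.png",np.hstack([cv2.resize(im,(400,300)),cv2.resize(load("s7")[1][100:340,100:420],(400,300))]))
E
```

```text
time_s: 11.25
tool_pos: [487.8, -122.6, 60.0]
eef_rot: [180.0, 0.0, 88.2]
contact_force: [-0.6, -0.8, 1.3]
width: -0.0
grip_force: 0.0
time_s: 11.88
tool_pos: [490.3, -43.5, 92.2]
eef_rot: [179.9, 0.0, 88.2]
contact_force: [0.2, 1.4, -0.3]
width: 0.2
grip_force: 0.0
time_s: 12.38
tool_pos: [487.3, -33.3, 146.5]
eef_rot: [-179.4, -0.1, 88.0]
contact_force: [1.8, -0.1, 0.1]
width: 0.0
grip_force: 0.0
tub n 699 z [11. 54. 85.] y [-22.  62.] x [456. 525.] rect ((491.95574951171875, 20.906953811645508), (86.58853149414062, 70.68474578857422), 87.32152557373047)
tub n 1391 z [82. 84. 85.] y [-22.  64.] x [457. 529.] rect ((492.9049072265625, 21.251319885253906), (85.56735229492188, 71.51405334472656), 87.18201446533203)
```

View pics/v7.png

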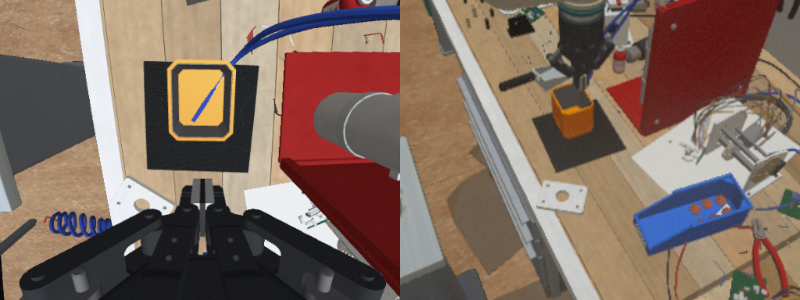

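Run:
```python
from h import *
go((440,65,190,50),(410,155,190,12))
```

```text
from [493. -34. 157.] -> (440, 65, 190, 50) shift m [ 0.0972 -0.0561 -0.0335] spin 38.0 rows 3.6
from [440  65 190] -> (410, 155, 190, 12) shift m [ 0.0497 -0.0808 -0.    ] spin 38 rows 3.6
```

```bash
python3 -m inch '[0.4,0.03,-0.02,-0.033,10,0.4,0.06,-0.04,-0.033,20,0.4,0.097,-0.056,-0.033,30,0.4,0.097,-0.056,-0.033,38]';python3 -m inch '[0.4,0.02,-0.03,0,10,0.4,0.04,-0.06,0,20,0.4,0.05,-0.081,0,30,0.4,0.05,-0.081,0,38,0.4,0.05,-0.081,0,38]'
python3 - <<'E'
from h import *
c,im,d=grab("wrist","w8"); cv2.imwrite("pics/v8.png",cv2.resize(im,(800,600))); print(state()["tool_pos"],state()["eef_rot"])
W=cloud(c,d); m=(W[...,2]>12)&(W[...,2]<80)&(W[...,1]>80)&(W[...,1]<240)&(W[...,0]>330)&(W[...,0]<600)
n,l,st,_=cv2.connectedComponentsWithStats(m.astype(np.uint8)); k=1+np.argmax(st[1:,4]); print(st[k]); P=W[l==k]
for x in range(370,580,10):
    q=P[abs(P[:,0]-x)<3]
    if len(q)>3: print(x,len(q),"y",np.round([q[:,1].min(),q[:,1].max()]),"z",np.round([q[:,2].min(),q[:,2].max()]))
E
```

```text
time_s: 12.98
tool_pos: [437.0, 67.0, 184.0]
eef_rot: [180.0, -0.0, 49.9]
contact_force: [0.5, 0.5, 0.3]
width: 34.2
grip_force: 0.0
time_s: 13.6
tool_pos: [407.6, 155.8, 183.7]
eef_rot: [180.0, -0.0, 12.2]
contact_force: [0.0, -0.6, -0.1]
width: 34.2
grip_force: 0.0
[407.64121123 155.6109003  183.73792965] [ 1.79989035e+02 -9.02824319e-03  1.22243477e+01]
[ 235   54   52  159 2097]
380 82 y [139. 156.] z [58. 66.]
390 91 y [141. 158.] z [55. 64.]
400 93 y [143. 161.] z [55. 63.]
410 95 y [145. 163.] z [52. 60.]
420 92 y [147. 165.] z [51. 59.]
430 97 y [149. 167.] z [48. 58.]
440 97 y [152. 169.] z [48. 55.]
450 95 y [154. 171.] z [45. 53.]
460 102 y [156. 174.] z [34. 51.]
470 139 y [161. 195.] z [23. 41.]
480 82 y [140. 197.] z [20. 39.]
490 45 y [143. 199.] z [16. 34.]
500 39 y [145. 201.] z [14. 32.]
510 44 y [147. 203.] z [14. 30.]
520 38 y [149. 205.] z [13. 25.]
530 29 y [151. 206.] z [12. 20.]
540 14 y [154. 157.] z [12. 15.]
```

View pics/v8.png

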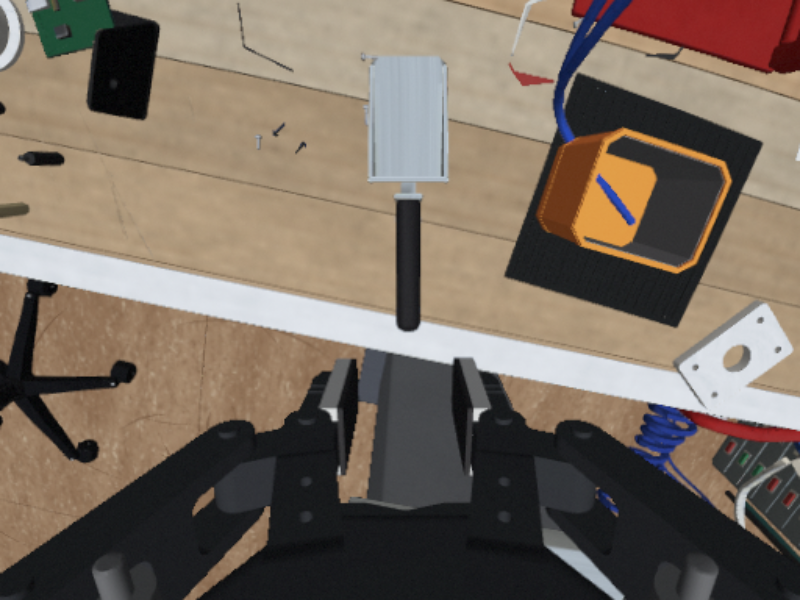

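Run:
```python
from h import *
go((424,157,80,12.1),(424,157,8,12.1))
```

```text
from [408. 156. 184.] -> (424, 157, 80, 12.1) shift m [0.0163 0.0021 0.1037] spin 0.1 rows 1.7
from [424 157  80] -> (424, 157, 8, 12.1) shift m [ 0.    -0.     0.072] spin -0.0 rows 1.2
```

```bash
python3 -m inch '[0.4,0.016,0.002,0.06,0,0.4,0.016,0.002,0.11,0,0.4,0.016,0.002,0.145,0,0.4,0.016,0.002,0.145,0,0.4,0.016,0.002,0.145,0]'
python3 - <<'E'
from h import *
go((424,157,8,12.1))
E
```

```text
time_s: 14.28
tool_pos: [424.7, 157.4, 40.5]
eef_rot: [-180.0, -0.1, 12.1]
contact_force: [1.3, 0.5, 0.5]
width: 34.4
grip_force: 0.0
from [425. 157.  41.] -> (424, 157, 8, 12.1) shift m [-0.0008  0.0002  0.0325] spin 0.0 rows 0.5
```

```bash
python3 -m inch '[0.4,0,0,0.032,0,0.4,0,0,0.032,0,0,0,0,0.032,0,0,0,0,0.032,0,0,0,0,0.032,0]'; python3 -m inch '[0,0,0,-0.03,0,0,0,0,-0.06,0,0,0,0,-0.06,0]';  python3 -m inch '[0.19,0,0,0,0,0.195,0,0,0,0]'
python3 - <<'E'
from h import *
c,im,d=grab("wrist","w9"); W=cloud(c,d); s=state(); print(np.round(s["tool_pos"],1),s["grip_force"],np.round(s["contact_force"],1),np.round(s["ft_torque"],2))
def prof(f,tcp,yaw):
    c,im,d=load(f); W=cloud(c,d)-np.array(tcp); a=np.radians(yaw); X=W[...,0]*np.cos(a)+W[...,1]*np.sin(a); Y=-W[...,0]*np.sin(a)+W[...,1]*np.cos(a)
    for x in range(30,150,15):
        q=(abs(X-x)<3)&(abs(Y)<20); print(x,q.sum(),np.round(np.nanmedian(W[q][:,2])) if q.any() else None, end=' | ')
    print()
prof("w9",s["tool_pos"],12.1)
E
```

```text
time_s: 14.9
tool_pos: [424.6, 157.6, 8.7]
eef_rot: [180.0, -0.2, 12.1]
contact_force: [-3.8, -0.3, 7.8]
width: 16.0
grip_force: 60.1
time_s: 15.28
tool_pos: [425.1, 157.9, 69.4]
eef_rot: [-180.0, -0.3, 12.1]
contact_force: [0.6, -0.6, -2.0]
width: 16.5
grip_force: 59.2
time_s: 15.52
tool_pos: [422.6, 157.1, 65.4]
eef_rot: [180.0, 0.1, 12.1]
contact_force: [-0.6, 0.1, -1.7]
width: 16.5
grip_force: 18.1
[422.7 157.2  65.5] 18.123721182346344 [ 0.2 -1.  -1.1] [-0.03  0.07 -0.  ]
30 633 40.0 | 45 295 29.0 | 60 670 -7.0 | 75 757 -8.0 | 90 793 -8.0 | 105 841 -8.0 | 120 870 -8.0 | 135 0 None |
```

```bash
cat >> h.py <<'E'
def prof(f,tcp,yaw,w=20):
    c,im,d=load(f); W=cloud(c,d)-np.array(tcp); a=np.radians(yaw); X=W[...,0]*np.cos(a)+W[...,1]*np.sin(a); Y=-W[...,0]*np.sin(a)+W[...,1]*np.cos(a)
    for x in range(30,150,15):
        q=(abs(X-x)<3)&(abs(Y)<w); print(x,q.sum(),np.round(np.nanmedian(W[q][:,2])) if q.any() else None, end=' | ')
    print()
E
python3 -m inch '[0.197,0,0,0,0]' | tail -2;  python3 - <<'E'
from h import *
s=state();grab("wrist","wa");prof("wa",s["tool_pos"],12.1)
E
python3 -m inch '[0.199,0,0,0,0]'| tail -2;python3 - <<'E'
from h import *
s=state();grab("wrist","wb");prof("wb",s["tool_pos"],12.1)
E
python3 -m inch '[0.201,0,0,0,0]'| tail -2;python3 - <<'E'
from h import *
s=state();grab("wrist","wc");prof("wc",s["tool_pos"],12.1)
E
```

```text
width: 16.7
grip_force: 9.1
30 636 40.0 | 45 286 28.0 | 60 669 -9.0 | 75 687 -9.0 | 90 755 -10.0 | 105 811 -10.0 | 120 832 -11.0 | 135 0 None | 
width: 17.0
grip_force: 0.0
30 341 1.0 | 45 489 -50.0 | 60 475 -53.0 | 75 420 -56.0 | 90 425 -59.0 | 105 453 -62.0 | 120 428 -67.0 | 135 478 -67.0 | 
width: 17.3
grip_force: 0.0
30 618 -54.0 | 45 354 -61.0 | 60 420 -56.0 | 75 438 -51.0 | 90 509 -46.0 | 105 579 -42.0 | 120 216 -67.0 | 135 484 -67.0 |
```

```bash
python3 -m inch '[0.4,0,0,-0.04,0,0.4,0,0,-0.06,0]'|head -2
python3 - <<'E'
from h import *
c,im,d=grab("wrist","wd"); c2,im2,d2=grab("scene","sd")
cv2.imwrite("pics/vd.png",np.hstack([cv2.resize(im,(400,300)),cv2.resize(im2[80:260,130:370],(400,300))]))
W=cloud(c,d); m=(W[...,2]>10)&(W[...,2]<80)&(W[...,1]>80)&(W[...,1]<240)&(W[...,0]>330)&(W[...,0]<600)
n,l,st,_=cv2.connectedComponentsWithStats(m.astype(np.uint8)); k=1+np.argmax(st[1:,4]); P=W[l==k]
for x in range(360,580,10):
    q=P[abs(P[:,0]-x)<3]
    if len(q)>3: print(x,len(q),"y",np.round([q[:,1].min(),q[:,1].max()]),"z",np.round([q[:,2].min(),q[:,2].max()]))
E
```

```text
time_s: 16.35
tool_pos: [424.2, 157.6, 128.9]
360 52 y [137. 152.] z [58. 64.]
370 112 y [137. 154.] z [57. 64.]
380 119 y [139. 157.] z [55. 63.]
390 118 y [141. 159.] z [54. 61.]
400 121 y [144. 161.] z [52. 59.]
410 123 y [146. 163.] z [50. 57.]
420 124 y [148. 165.] z [49. 56.]
430 129 y [150. 168.] z [42. 54.]
440 124 y [152. 169.] z [44. 53.]
450 152 y [153. 191.] z [34. 52.]
460 244 y [137. 193.] z [10. 38.]
470 69 y [139. 195.] z [12. 35.]
480 64 y [141. 197.] z [10. 33.]
490 55 y [143. 200.] z [19. 31.]
500 49 y [145. 201.] z [16. 26.]
510 49 y [147. 203.] z [11. 21.]
520 30 y [149. 204.] z [10. 17.]
530 5 y [151. 153.] z [10. 12.]
```

View pics/vd.png

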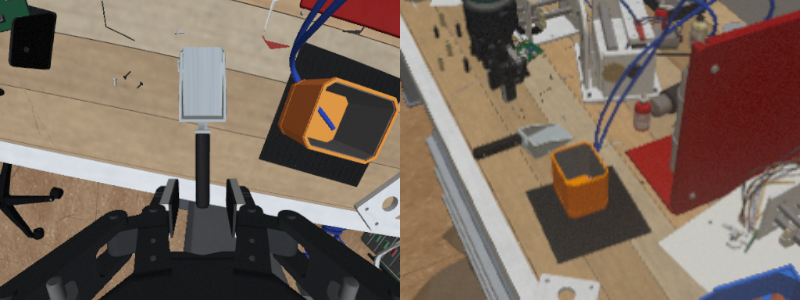

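Run:
```python
from h import *
go((391,150.5,45,12),(391,150.5,12,12),(391,150.5,120,12))
for f in("w1","w3","w6","w7","scene0","sd","top0"):
    c,im,d=load(f); W=cloud(c,d); h=cv2.cvtColor(im,cv2.COLOR_BGR2HSV); m=cv2.inRange(h,(100,120,40),(125,255,255))>0
    m&=(W[...,0]>440)&(W[...,0]<720)&(W[...,1]>-380)&(W[...,1]<-200)&(W[...,2]>-5)&(W[...,2]<80)
    if m.sum()<100: print(f,m.sum());continue
    P=W[m]; r=cv2.minAreaRect(P[:,:2].astype(np.float32)); print(f,m.sum(),np.round(r[0],1),np.round(r[1],1),round(r[2],1),"floor z",np.round(np.median(P[(P[:,2]<25)&(P[:,2]>5)][:,2]),1))
    a=np.radians(-9.4); u=P[:,0]*np.cos(a)+P[:,1]*np.sin(a); v=-P[:,0]*np.sin(a)+P[:,1]*np.cos(a); hi=P[:,2]>50
    print("   u",np.round(np.percentile(u,[.5,99.5]),1),"v",np.round(np.percentile(v,[.5,99.5]),1),"v hi",np.round(np.percentile(v[hi],[1,99]),1) if hi.sum()>9 else None)
c,im,d=load("w1"); cv2.imwrite("pics/bin1.png",cv2.resize(im[225:315,245:405],(800,450),interpolation=cv2.INTER_CUBIC))
```

```text
from [425. 158. 129.] -> (391, 150.5, 45, 12) shift m [-0.0351  0.      0.0842] spin 0.1 rows 1.5
from [391. 150.  45.] -> (391, 150.5, 12, 12) shift m [ 0.    -0.     0.033] spin 0 rows 0.5
from [391. 150.  12.] -> (391, 150.5, 120, 12) shift m [-0.     0.    -0.108] spin 0 rows 1.7
w1 4704 [ 577.5 -299. ] [ 79.1 197.4] 82.1 floor z 11.1
   u [520.8 712. ] v [-238.1 -162. ] v hi [-238.7 -161.5]
w3 2588 [ 597.5 -271.8] [ 46.5 226.2] 71.3 floor z 14.9
   u [521.4 714.3] v [-199.8 -160.4] v hi [-192.7 -160.1]
w6 2789 [ 566.9 -292.9] [ 72.7 178.2] 77.8 floor z 15.0
   u [520.  692.9] v [-234.2 -161.9] v hi [-232.7 -161.4]
w7 12
scene0 2530 [ 595.4 -304.8] [ 78.3 237.5] 81.9 floor z 10.4
   u [520.4 713. ] v [-241.4 -165. ] v hi [-241.7 -164.5]
sd 2495 [ 596.2 -304.7] [ 78.1 238.8] 81.6 floor z 10.5
   u [520.1 713. ] v [-241.3 -164.8] v hi [-241.8 -164. ]
top0 1118 [ 599.4 -299.6] [ 79.1 238.5] 81.7 floor z 12.0
   u [522.1 717.2] v [-236.1 -158.4] v hi [-236.8 -157.7]
```

View pics/bin1.png

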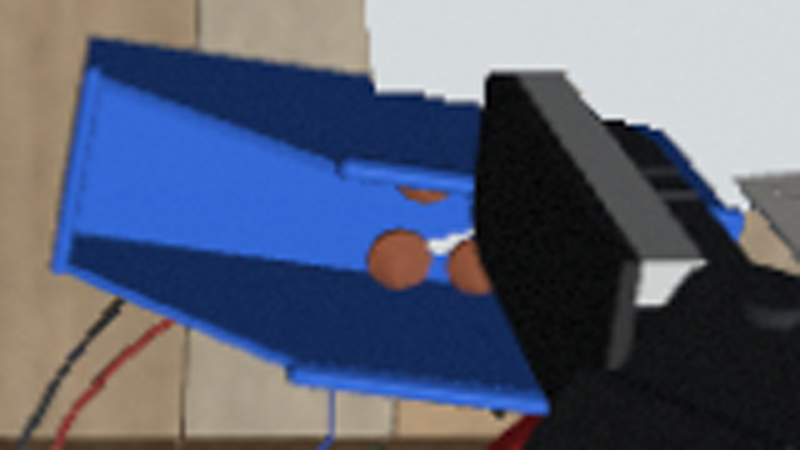

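Run:
```python
from h import *
c,im,d=load("w1"); f=lambda u,v:(245+u/5-.4,225+v/5-.4)
pts={}
for l,u,v,z in(("f+",93,68,27),("f-",58,268,27),("s+",343,160,66),("s-",290,378,66),("r-",545,410,66),("m",400,260,20),("m",475,265,20)):
    p=world(c,f(u,v),z=z); pts[l]=p; print(l,np.round(p,1))
fm=(pts["f+"]+pts["f-"])/2; sm=(pts["s+"]+pts["s-"])/2; e=sm-fm; print(fm,sm,np.degrees(np.arctan2(e[1],e[0])),np.hypot(*e[:2]))
W=cloud(c,d); h=cv2.cvtColor(im,cv2.COLOR_BGR2HSV); m=cv2.inRange(h,(100,120,40),(125,255,255))>0
m&=(W[...,0]>440)&(W[...,0]<720)&(W[...,1]>-380)&(W[...,1]<-200)&(W[...,2]<80)&(W[...,2]>-5)
P=W[m]; a=np.radians(-8.1); u=P[:,0]*np.cos(a)+P[:,1]*np.sin(a); v=-P[:,0]*np.sin(a)+P[:,1]*np.cos(a)
for z0,z1 in((5,14),(20,26),(40,48),(55,62),(63,70)):
    q=(P[:,2]>z0)&(P[:,2]<z1); print(z0,q.sum(),"u",np.round(np.percentile(u[q],[.5,99.5]),1),"v",np.round(np.percentile(v[q],[.5,99.5]),1))
```

```text
f+ [ 487.9 -248.7   27. ]
f- [ 477.1 -321.2   27. ]
s+ [ 559.6 -258.7   66. ]
s- [ 548.4 -333.9   66. ]
r- [ 628.5 -346.5   66. ]
m [ 591.5 -322.8   20. ]
m [ 617.  -324.8   20. ]
[ 482.52112821 -284.96485597   27.        ] [ 553.96758479 -296.31435933   66.        ] -9.02620278461426 72.34229319671584
5 1714 u [522.2 653.9] v [-248.3 -178. ]
20 306 u [520.4 708. ] v [-249.2 -177.4]
40 400 u [542.6 708. ] v [-249.6 -178. ]
55 247 u [571.4 695.6] v [-251.  -178.3]
63 430 u [585.5 710.7] v [-253.5 -175.4]
```

```bash
python3 -m inch '[0.4,-0.035,0,0.06,0,0.4,-0.035,0,0.084,0,0.4,-0.035,0,0.084,0,0.4,-0.035,0,0.117,0,0.4,-0.035,0,0.117,0]'; python3 -m inch '[0,0,0,0,0,0,0,0,0,0,0,0,0,0,0]'
```

```text
time_s: 17.08
tool_pos: [388.6, 149.8, 9.1]
eef_rot: [180.0, 0.2, 12.1]
contact_force: [-0.2, 0.1, -0.2]
width: 34.1
grip_force: 0.0
time_s: 17.45
tool_pos: [390.3, 150.3, 11.2]
eef_rot: [-180.0, -0.1, 12.1]
contact_force: [-2.4, -0.1, 4.8]
width: 16.1
grip_force: 59.9
```

```bash
python3 -m inch '[0,0,0,-0.05,0,0,0,0,-0.1,0,0,0,0,-0.13,0,0,0,0,-0.13,0]'|head -2
python3 - <<'E'
from h import *
s=state(); grab("wrist","we"); c,im,d=load("we"); W=cloud(c,d)-np.array(s["tool_pos"]); a=np.radians(s["eef_rot"][2]); X=W[...,0]*np.cos(a)+W[...,1]*np.sin(a); Y=-W[...,0]*np.sin(a)+W[...,1]*np.cos(a); Z=W[...,2]
m=(Z>-25)&(Z<50)&(abs(Y)<40)&(X>20)
print("nose X",np.percentile(X[m],[50,98,99.9])); q=m&(X>90)&(X<140); print("Y",np.percentile(Y[q],[.5,99.5]))
for x in range(40,170,8):
    q=(abs(X-x)<2)&(abs(Y)<18)&m; print(x,q.sum(),np.round(np.median(Z[q]),1) if q.any() else None,end=' | ')
q=(X>30)&(X<50)&m; print("handle Y",np.percentile(Y[q],[1,99]))
go((385,-60,140,0),(423.7,-276,140,-8.5))
E
```

```text
time_s: 17.95
tool_pos: [390.4, 150.4, 141.9]
nose X [ 89.74188966 129.09541275 131.02605166]
Y [-27.57611767  26.6460052 ]
40 332 39.8 | 48 323 38.4 | 56 350 38.1 | 64 190 25.4 | 72 425 -9.6 | 80 428 -9.6 | 88 452 -9.6 | 96 490 -9.6 | 104 489 -9.6 | 112 487 -9.7 | 120 510 -9.6 | 128 522 -9.7 | 136 0 None | 144 0 None | 152 0 None | 160 0 None | 168 0 None | handle Y [-8.56513963  7.85306673]
from [389. 150. 140.] -> (385, -60, 140, 0) shift m [-0.0483  0.2045 -0.0003] spin 12.1 rows 3.4
from [385 -60 140] -> (423.7, -276, 140, -8.5) shift m [0.0387 0.216  0.    ] spin 8.5 rows 3.5
```

```bash
python3 - <<'E'
from h import *
s=state(); c,im,d=load("we"); W=cloud(c,d)-np.array(s["tool_pos"]); a=np.radians(12.1); X=W[...,0]*np.cos(a)+W[...,1]*np.sin(a); Y=-W[...,0]*np.sin(a)+W[...,1]*np.cos(a); Z=W[...,2]
for lo in (12,-20):
    q=(abs(Y)>lo)&(abs(abs(Y)-18)<6)&(Z>20)&(Z<28)&(X>50)&(X<90); print(np.percentile(X[q],[1,10,50,90,99]))
q=(abs(abs(Y)-18)<4)&(X>58)&(X<75)&(Z<-5)&(Z>-15); print("floor from",np.percentile(X[q],[0,2]))
E
python3 -m inch '[0,-0.014,0.06,0,4,0,-0.028,0.12,0,8,0,-0.048,0.18,0,12,0,-0.048,0.204,0,12,0,-0.048,0.204,0,12]'|head -2; python3 -m inch '[0,0,0.06,0,2,0,0,0.12,0,4,0,0.02,0.175,0,8.5,0,0.039,0.216,0,8.5,0,0.039,0.216,0,8.5]'
python3 - <<'E'
from h import *
grab("scene","sf"); go((423.7,-276,140,-8.5)); c,im,d=load("sf"); cv2.imwrite("pics/vf.png",cv2.resize(im[120:340,180:480],(750,550)))
E
```

```text
[67.3638289  67.42094885 69.28066856 70.68617249 84.22742565]
[67.3638289  67.42094885 69.28066856 70.68617249 84.22742565]
floor from [70.6674985  70.67744086]
time_s: 18.62
tool_pos: [384.0, -60.6, 137.6]
time_s: 19.25
tool_pos: [424.5, -275.9, 137.1]
eef_rot: [-179.9, 0.2, -8.5]
contact_force: [-0.5, 0.3, -0.9]
width: 16.0
grip_force: 59.6
from [ 424. -275.  137.] -> (423.7, -276, 140, -8.5) shift m [-0.0003  0.0015 -0.0025] spin 0.1 rows 0.0
```

View pics/vf.png

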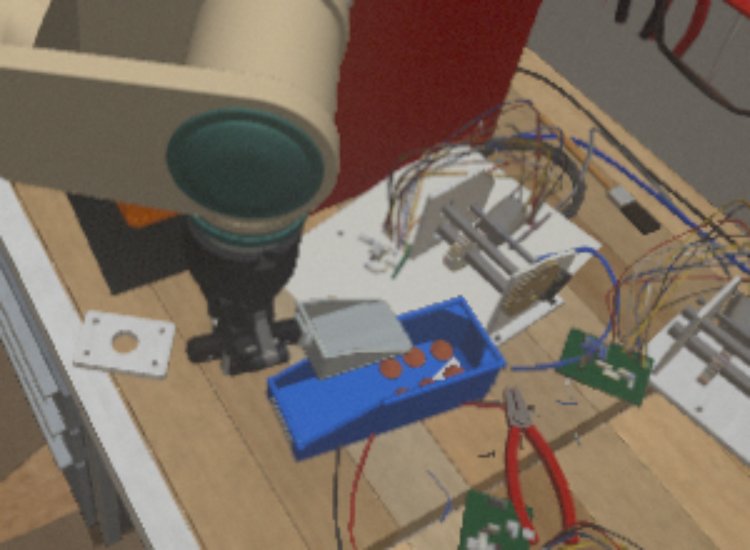

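```bash
python3 -m inch '[0,0,0.0015,0.05,0,0,0,0.0015,0.09,0,0,0,0.0015,0.105,0,0,0,0.0015,0.105,0]'; python3 -m inch '[0,0,0,0.004,0,0,0,0,0.01,0,0,0,0,0.01,0]'
python3 - <<'E'
from h import *
go((423.7,-276,22,-8.5))
E
```

```text
time_s: 19.8
tool_pos: [424.1, -275.8, 34.5]
eef_rot: [-180.0, 0.1, -8.3]
contact_force: [0.4, 0.8, -1.1]
width: 16.1
grip_force: 59.5
time_s: 20.18
tool_pos: [424.2, -276.9, 24.8]
eef_rot: [180.0, 0.0, -8.4]
contact_force: [0.1, -0.5, -1.6]
width: 16.1
grip_force: 59.5
from [ 424. -277.   25.] -> (423.7, -276, 22, -8.5) shift m [-0.0006 -0.0008  0.0028] spin 0.1 rows 0.0
```

```bash
python3 -m inch '[0,-0.0005,-0.001,0.0025,0,0,-0.0005,-0.001,0.004,0]'
python3 - <<'E'
from h import *
go((423.7,-276,22,-8.5))
E
```

```text
time_s: 20.42
tool_pos: [424.6, -276.4, 22.0]
eef_rot: [179.9, -0.1, -8.4]
contact_force: [-1.5, 0.2, 7.6]
width: 16.0
grip_force: 60.9
from [ 425. -276.   22.] -> (423.7, -276, 22, -8.5) shift m [-0.001  -0.0002 -0.    ] spin 0.1 rows 0.0
```

```bash
python3 -m inch '[0,0.012,0,0,0,0,0.024,0,0,0,0,0.036,0,0,0,0,0.046,0,0,0,0,0.056,0,0,0]'; python3 -m inch '[0,0.01,0,0,0,0,0.018,0,0,0]'
python3 - <<'E'
from h import *
s=state(); c,im,d=grab("top","tg"); W=cloud(c,d); h=cv2.cvtColor(im,cv2.COLOR_BGR2HSV)
red=(((h[...,0]<10)|(h[...,0]>172))&(h[...,1]>110)&(h[...,2]>60))
n,l,st,ce=cv2.connectedComponentsWithStats(red.astype(np.uint8))
e=np.array([.989,-.148]); f=np.array([.148,.989])
for i in range(1,n):
    if st[i,4]>3:
        p=world(c,ce[i],z=22); r=p[:2]-[578,-299.2]
        if abs(r[0])<130 and abs(r[1])<70: print(st[i,4],"bin xy",np.round([r@e,r@f],0))
r=np.array(s["tool_pos"][:2])-[578,-299.2]; print("nose b",r@e+154.7,r@f)
E
```

```text
time_s: 21.05
tool_pos: [480.6, -284.7, 22.1]
eef_rot: [179.9, -0.1, -8.4]
contact_force: [-3.1, 0.7, 6.6]
width: 16.3
grip_force: 60.7
time_s: 21.3
tool_pos: [498.4, -287.3, 22.1]
eef_rot: [179.9, -0.1, -8.4]
contact_force: [-2.4, 0.9, 7.5]
width: 16.3
grip_force: 60.7
97 bin xy [67. -2.]
nose b 74.21552563955998 -0.01912189134280091
```

```bash
cat >> h.py <<'E'
def pieces(f,cam="wrist",x0=60):
    s=state(); grab(cam,f); c,im,d=load(f); W=cloud(c,d)-np.array(s["tool_pos"]); a=np.radians(s["eef_rot"][2])
    X=W[...,0]*np.cos(a)+W[...,1]*np.sin(a); Y=-W[...,0]*np.sin(a)+W[...,1]*np.cos(a); h=cv2.cvtColor(im,cv2.COLOR_BGR2HSV)
    red=(((h[...,0]<10)|(h[...,0]>172))&(h[...,1]>100)&(h[...,2]>50))&(X>x0)&(X<200)&(abs(Y)<45)&(W[...,2]>-40)&(W[...,2]<60)
    n,l,st,ce=cv2.connectedComponentsWithStats(red.astype(np.uint8))
    for i in range(1,n):
        if st[i,4]>3: q=l==i; print(cam,"n",st[i,4],"X",np.round([X[q].min(),X[q].max()]),"Y",np.round([Y[q].min(),Y[q].max()]),"Z",np.round(np.percentile(W[...,2][q],[5,95])))
E
python3 -m inch '[0,0.004,0,0,0,0,0.004,0,0,0]'
python3 - <<'E'
from h import *
pieces("wh"); pieces("sh","scene")
c,im,d=load("sh");W=cloud(c,d);h=cv2.cvtColor(im,cv2.COLOR_BGR2HSV)
c,im,d=load("wh"); cv2.imwrite("pics/chk.png",im); h=cv2.cvtColor(im,cv2.COLOR_BGR2HSV); print(h[0:60:12,200:320:20,0],h[0:60:12,200:320:20,1])
E
```

```text
time_s: 21.6
tool_pos: [502.4, -287.9, 22.1]
eef_rot: [179.9, -0.2, -8.4]
contact_force: [1.4, -0.0, 5.5]
width: 16.3
grip_force: 60.6
wrist n 666 X [118. 128.] Y [-5. 14.] Z [-0.  9.]
wrist n 730 X [117. 127.] Y [-26.  -7.] Z [-0. 10.]
scene n 199 X [116. 164.] Y [-17.  27.] Z [ 1. 11.]
scene n 7 X [156. 168.] Y [-44. -41.] Z [-18. -15.]
[[109 104   9   9   9   8]
 [110 103   9   8   8   8]
 [110 102 104 104 105 103]
 [110 104 103 104 105 104]
 [109 100 104 104 105 104]] [[200  28 143 153 150 140]
 [193  26 155 152 150 149]
 [192  27  27  27  28  26]
 [206  25  27  29  28  26]
 [208  23  28  28  28  28]]
```

```bash
python3 -m inch '[0,0.004,0,0,0,0,0.006,0,0,0]'
python3 - <<'E'
from h import *
pieces("wi"); pieces("si","scene")
E
```

```text
time_s: 21.95
tool_pos: [507.6, -288.7, 22.2]
eef_rot: [179.9, -0.1, -8.4]
contact_force: [-6.2, -0.3, 10.8]
width: 16.3
grip_force: 61.2
wrist n 40 X [125. 127.] Y [13. 22.] Z [0. 6.]
wrist n 965 X [113. 127.] Y [-6. 12.] Z [ 1. 10.]
wrist n 1106 X [111. 127.] Y [-25.  -7.] Z [ 1. 10.]
scene n 180 X [111. 159.] Y [-18.  24.] Z [ 1. 12.]
scene n 9 X [145. 161.] Y [-45. -40.] Z [-16. -14.]
```

```bash
python3 -m inch '[0.193,-0.002,0,0.003,0,0.193,-0.004,0,0.007,0,0.193,-0.006,0,0.010,0,0.193,-0.008,0,0.013,0,0,-0.008,0,0.013,0]'
python3 - <<'E'
from h import *
pieces("wj"); s=state(); c,im,d=load("wj"); W=cloud(c,d)-np.array(s["tool_pos"]); a=np.radians(s["eef_rot"][2]); X=W[...,0]*np.cos(a)+W[...,1]*np.sin(a); Y=-W[...,0]*np.sin(a)+W[...,1]*np.cos(a)
for x in range(40,130,8):
    q=(abs(X-x)<2)&(abs(Y)<18); print(x,np.round(np.nanmedian(W[...,2][q]),1) if q.any() else None,end=' | ')
E
```

```text
time_s: 22.68
tool_pos: [499.8, -287.4, 8.5]
eef_rot: [180.0, -0.1, -8.4]
contact_force: [0.9, -0.2, 4.8]
width: 16.0
grip_force: 59.1
wrist n 1141 X [108. 119.] Y [ 2. 23.] Z [23. 31.]
wrist n 809 X [111. 120.] Y [-25.  -6.] Z [22. 31.]
40 47.3 | 48 47.5 | 56 48.7 | 64 3.2 | 72 36.8 | 80 5.1 | 88 6.6 | 96 8.1 | 104 9.7 | 112 23.3 | 120 12.7 | 128 None |
```

```bash
python3 -m inch '[0,-0.002,0,-0.004,0,0,-0.010,0,-0.006,0,0,-0.022,0,-0.008,0,0,-0.035,0,-0.012,0,0,-0.04,0,-0.02,0]'
python3 - <<'E'
from h import *
pieces("wk"); pieces("sk","scene",40); pieces("tk","top",40)
E
```

```text
time_s: 23.35
tool_pos: [458.1, -280.8, 27.8]
eef_rot: [-180.0, 0.1, -8.4]
contact_force: [-0.4, -0.5, -1.8]
width: 16.1
grip_force: 58.5
wrist n 1526 X [104. 119.] Y [ 2. 24.] Z [21. 29.]
wrist n 1345 X [106. 120.] Y [-25.  -5.] Z [21. 29.]
scene n 153 X [102. 155.] Y [-4. 21.] Z [20. 33.]
scene n 26 X [191. 199.] Y [-1. 14.] Z [-10.  -0.]
scene n 80 X [105. 139.] Y [-25.  -8.] Z [23. 32.]
scene n 6 X [87. 96.] Y [-45. -37.] Z [-27. -23.]
top n 6 X [196. 198.] Y [ 7. 19.] Z [-4.  5.]
top n 55 X [103. 154.] Y [ 3. 26.] Z [23. 35.]
top n 21 X [127. 141.] Y [-19.  -2.] Z [27. 36.]
top n 20 X [107. 121.] Y [-19.  -3.] Z [24. 32.]
```

```bash
python3 -m inch '[0,0,0,-0.012,0,0,0,0,-0.035,0,0,0,0,-0.06,0,0,0,0,-0.085,0,0,0,0,-0.105,0]'|head -2; python3 -m inch '[0,0,0,-0.015,0,0,0,0,-0.025,0,0,0,0,-0.027,0]'
python3 - <<'E'
from h import *
pieces("wl"); pieces("tl","top",40)
go((390,-130,158,-6),(381,26.5,158,-2.8))
E
```

```text
time_s: 24.12
tool_pos: [460.0, -281.3, 134.7]
time_s: 24.5
tool_pos: [459.7, -281.2, 160.2]
eef_rot: [180.0, -0.0, -8.4]
contact_force: [0.2, 0.7, -1.8]
width: 16.0
grip_force: 58.5
wrist n 1862 X [ 96. 121.] Y [ 3. 24.] Z [20. 28.]
wrist n 1534 X [104. 120.] Y [-26.  -5.] Z [21. 29.]
top n 64 X [ 98. 153.] Y [ 4. 24.] Z [23. 35.]
top n 19 X [126. 139.] Y [-20.  -3.] Z [25. 35.]
top n 24 X [108. 121.] Y [-20.  -3.] Z [23. 32.]
from [ 459. -281.  159.] -> (390, -130, 158, -6) shift m [-0.0907 -0.1393  0.0015] spin -2.4 rows 2.7
from [ 390 -130  158] -> (381, 26.5, 158, -2.8) shift m [-0.0253 -0.1547 -0.    ] spin -3.2 rows 2.5
```

```bash
python3 -m inch '[0,-0.008,-0.012,0,0,0,-0.025,-0.038,0,0,0,-0.045,-0.069,0,-1,0,-0.065,-0.1,0,-2,0,-0.085,-0.13,0,-2.4]'|head -2; python3 -m inch '[0,-0.010,-0.035,0,0,0,-0.015,-0.065,0,-1,0,-0.02,-0.095,0,-2,0,-0.026,-0.125,0,-3,0,-0.028,-0.145,0,-3.2]'|head -3;  python3 - <<'E'
from h import *
pieces("wm"); pieces("tm","top",40); grab("wrist","wm2"); tubrect("wm2",70)
go((381,26.5,158,-2.8))
E
```

```text
time_s: 25.22
tool_pos: [393.2, -138.3, 159.1]
time_s: 25.85
tool_pos: [380.6, 8.7, 159.2]
eef_rot: [-180.0, 0.0, -2.7]
wrist n 2935 X [ 83. 119.] Y [ 3. 24.] Z [19. 28.]
wrist n 2027 X [ 95. 120.] Y [-23.  -3.] Z [20. 28.]
top n 118 X [ 85. 135.] Y [-14.  24.] Z [21. 32.]
tub n 690 z [179. 183. 187.] y [-10.  16.] x [475. 493.] rect ((484.1160583496094, 1.6756153106689453), (28.66077995300293, 13.986186027526855), 57.46586227416992)
from [381.   8. 159.] -> (381, 26.5, 158, -2.8) shift m [-0.0009 -0.0186  0.0013] spin 0.1 rows 0.3
```

```bash
python3 -m inch '[0,0,-0.010,0,0,0,0,-0.0186,0.001,0,0,0,-0.0186,0.001,0,0.19,0,-0.0186,0.001,0,0.195,0,-0.0186,0.001,0]'
python3 - <<'E'
from h import *
grab("scene","sn"); tubrect("sn",70)
s=state(); grab("wrist","wn"); prof("wn",s["tool_pos"],s["eef_rot"][2]); print(s["tool_pos"])
E
python3 -m inch '[0.196,0,0,0,0]'|tail -2
python3 - <<'E'
from h import *
s=state(); grab("wrist","wo"); prof("wo",s["tool_pos"],s["eef_rot"][2]); print(s["tool_pos"])
E
```

```text
time_s: 26.62
tool_pos: [382.7, 25.4, 158.8]
eef_rot: [180.0, -0.0, -2.8]
contact_force: [-0.3, -0.7, -2.1]
width: 16.9
grip_force: 18.6
tub n 239 z [70. 82. 86.] y [-22.  64.] x [456. 527.] rect ((491.7569885253906, 21.10424041748047), (87.127197265625, 70.65084838867188), 87.81817626953125)
30 488 48.0 | 45 610 47.0 | 60 656 41.0 | 75 991 19.0 | 90 1037 22.0 | 105 1233 24.0 | 120 557 13.0 | 135 0 None | 
[382.64599628  25.4224557  158.76395441]
width: 16.8
grip_force: 14.0
30 478 43.0 | 45 601 41.0 | 60 506 39.0 | 75 801 -6.0 | 90 880 9.0 | 105 1032 11.0 | 120 781 12.0 | 135 0 None | 
[382.71054391  25.51696254 158.85655716]
```

```bash
cat >> h.py <<'E'
def look(f):
    s=state(); grab("wrist",f); prof(f,s["tool_pos"],s["eef_rot"][2])
E
python3 -m inch '[0.196,0,0,0,0]'|tail -2; python3 -c "
from h import *
look('wp1')"; python3 -m inch '[0.196,0,0,0,0]'|tail -2; python3 -c "
from h import *
look('wp2')"
```

```text
width: 16.6
grip_force: 14.7
30 496 21.0 | 45 616 7.0 | 60 463 -41.0 | 75 426 -47.0 | 90 431 -61.0 | 105 247 -83.0 | 120 203 -151.0 | 135 240 -151.0 | 
width: 16.6
grip_force: 14.9
30 552 18.0 | 45 917 -12.0 | 60 407 -61.0 | 75 346 -71.0 | 90 342 -82.0 | 105 296 -78.0 | 120 149 -85.0 | 135 217 -114.0 |
```

```bash
python3 -m inch '[0.19,0,0,0,0]'|tail -2
python3 - <<'E'
from h import *
def reds(f,cam):
    grab(cam,f); c,im,d=load(f); W=cloud(c,d); h=cv2.cvtColor(im,cv2.COLOR_BGR2HSV)
    red=(((h[...,0]<10)|(h[...,0]>172))&(h[...,1]>90)&(h[...,2]>40))&(W[...,0]>330)&(W[...,0]<570)&(W[...,1]>-120)&(W[...,1]<160)
    n,l,st,ce=cv2.connectedComponentsWithStats(red.astype(np.uint8))
    for i in range(1,n):
        if st[i,4]>4: q=l==i; print(cam,st[i,4],np.round(np.nanmedian(W[q],0)),np.round(np.nanmin(W[q],0)),np.round(np.nanmax(W[q],0)))
reds("tq","top");reds("sq","scene");reds("wq","wrist"); grab("wrist","wq2"); tubrect("sq",60)
look("wq3")
E
```

```text
width: 16.8
grip_force: 22.3
top 8 [565. 103.   5.] [555.  92.  -1.] [567. 110.  63.]
top 56 [516.   9.  31.] [499. -13.  15.] [527.  37.  48.]
top 11 [501.  49.  28.] [494.  45.  24.] [508.  52.  32.]
wrist 98 [562. 100.   2.] [557.  93.  -0.] [569. 113.   4.]
wrist 7 [564.  80.   1.] [564.  78.   0.] [565.  82.   3.]
wrist 873 [511.   3.  28.] [494. -18.  17.] [524.  26.  41.]
wrist 288 [509.  36.  25.] [501.  28.  16.] [518.  45.  29.]
wrist 109 [493.  40.  25.] [489.  32.  18.] [497.  49.  28.]
wrist 6 [392. -27. 245.] [392. -27. 244.] [393. -26. 246.]
tub n 259 z [61. 79. 86.] y [-22.  63.] x [456. 526.] rect ((492.4287414550781, 20.780921936035156), (88.40021514892578, 70.10846710205078), 85.55113220214844)
30 542 18.0 | 45 903 -12.0 | 60 407 -61.0 | 75 351 -71.0 | 90 341 -81.0 | 105 47 -133.0 | 120 273 -150.0 | 135 218 -133.0 |
```

```bash
python3 -m inch '[0,0,0,-0.02,0,0,0,0,-0.05,0,0,0,0,-0.08,0,0,0,0,-0.08,0]'|head -2
python3 - <<'E'
from h import *
go((410,95,230,5),(446,162,110,12))
E
```

```text
time_s: 28.12
tool_pos: [383.2, 25.6, 240.3]
from [383.  26. 240.] -> (410, 95, 230, 5) shift m [ 0.0233 -0.0706  0.0104] spin -7.8 rows 1.2
from [410  95 230] -> (446, 162, 110, 12) shift m [ 0.0417 -0.0636  0.12  ] spin -7 rows 2.3
```

```bash
python3 -m inch '[0,0.01,-0.035,0,-4,0,0.023,-0.07,0.01,-7.8,0,0.023,-0.07,0.01,-7.8]'|head -2; python3 -m inch '[0,0.02,-0.032,0.02,-3,0,0.042,-0.064,0.06,-7,0,0.042,-0.064,0.1,-7,0,0.042,-0.064,0.118,-7,0,0.042,-0.064,0.118,-7]'
python3 - <<'E'
from h import *
look("wr"); go((446,162,92,12))
E
```

```text
time_s: 28.5
tool_pos: [408.1, 95.7, 225.7]
time_s: 29.12
tool_pos: [444.5, 161.0, 109.8]
eef_rot: [180.0, 0.2, 11.9]
contact_force: [0.2, -0.5, -1.7]
width: 15.9
grip_force: 60.3
30 551 18.0 | 45 995 -12.0 | 60 408 -62.0 | 75 394 -72.0 | 90 337 -82.0 | 105 305 -110.0 | 120 312 -110.0 | 135 329 -110.0 | 
from [445. 161. 111.] -> (446, 162, 92, 12) shift m [ 0.0007 -0.0006  0.0195] spin -0.1 rows 0.3
```

```bash
python3 -m inch '[0.193,0,0,0.012,0,0.193,0,0,0.019,0,0.193,-0.01,0,0.029,0,0.193,-0.021,0,0.0385,0,0.193,-0.030,0,0.049,0]'|sed -n 2,4p; python3 -m inch '[0.193,-0.008,0,0.012,0,0.193,-0.014,0,0.021,0,0.193,-0.019,0,0.031,0,0.193,-0.023,0,0.040,0,0.193,-0.026,0,0.049,0]'
python3 - <<'E'
from h import *
look("ws")
E
```

```text
tool_pos: [416.4, 155.7, 62.3]
eef_rot: [180.0, -0.2, 12.0]
contact_force: [1.5, 0.4, 0.7]
time_s: 30.42
tool_pos: [390.1, 150.1, 12.1]
eef_rot: [180.0, 0.0, 12.0]
contact_force: [-0.5, -0.2, 1.2]
width: 16.6
grip_force: 27.1
30 702 40.0 | 45 764 37.0 | 60 900 26.0 | 75 673 -10.0 | 90 761 -10.0 | 105 831 -10.0 | 120 868 -10.0 | 135 0 None |
```

```bash
python3 -m inch '[0.193,0,0,0.001,0,0.3,0,0,0,0,0.4,0,0,0,0,0.4,0,0,-0.03,0,0.4,0,0,-0.08,0]'|head -2; python3 -m inch '[0.4,0,0,-0.06,0,0.4,0,0,-0.12,0,0.4,0.0,0.05,-0.16,0,0.4,0,0.10,-0.16,0,0.4,0,0.1,-0.16,0]'
python3 - <<'E'
from h import *
for cam in("wrist","top","scene"):
    grab(cam,"z"+cam); c,im,d=load("z"+cam); W=cloud(c,d); h=cv2.cvtColor(im,cv2.COLOR_BGR2HSV)
    red=(((h[...,0]<11)|(h[...,0]>172))&(h[...,1]>90)&(h[...,1]<215)&(h[...,2]>40))&(W[...,0]>330)&(W[...,0]<720)&(W[...,1]>-380)&(W[...,1]<230)
    n,l,st,ce=cv2.connectedComponentsWithStats(red.astype(np.uint8))
    for i in range(1,n):
        if st[i,4]>5: q=l==i; print(cam,st[i,4],np.round(ce[i]),np.round(np.nanmedian(W[q],0)),np.round(np.nanmin(W[q],0)),np.round(np.nanmax(W[q],0)))
tubrect("zwrist",74); tubrect("zscene",74)
c,im,d=load("zwrist"); W=cloud(c,d); m=(W[...,2]>8)&(W[...,2]<80)&(W[...,1]>100)&(W[...,1]<230)&(W[...,0]>340)&(W[...,0]<560)
P=W[m]; 
for x in (375,400,430,470,490,510): q=P[abs(P[:,0]-x)<3]; print(x,len(q),np.round([q[:,1].min(),q[:,1].max(),q[:,2].max()]) if len(q) else None)
E
```

```text
time_s: 31.1
tool_pos: [389.3, 149.8, 92.4]
time_s: 31.72
tool_pos: [411.8, 50.0, 253.3]
eef_rot: [180.0, -0.1, 11.7]
contact_force: [-0.3, 0.8, -0.4]
width: 34.1
grip_force: 0.0
wrist 3993 [355.  13.] [621. -39.   8.] [609. -86.   1.] [657.  79. 151.]
wrist 63 [245.  46.] [562.  99.   2.] [552.  88.  -0.] [569. 112.  53.]
wrist 289 [285. 100.] [504.  32.  25.] [485.  17.  16.] [519.  47.  28.]
wrist 463 [307.  98.] [511.   4.  27.] [494. -18.  10.] [524.  27.  42.]
top 103 [324.  42.] [711. -94. 754.] [694. -99. 714.] [720. -84. 756.]
top 1937 [204.  64.] [700. 111. 704.] [606. -63. 677.] [720. 230. 850.]
top 17 [140.  42.] [717. 204. 755.] [713. 201. 753.] [720. 209. 757.]
top 43 [142.  48.] [708. 202. 754.] [698. 198. 737.] [720. 207. 756.]
top 12 [316.  50.] [712. -84. 717.] [705. -94. 706.] [719. -82. 733.]
top 7 [151.  53.] [717. 197. 719.] [713. 197. 713.] [719. 197. 725.]
top 533 [352.  70.] [ 673. -146.  723.] [ 645. -198.  675.] [704. -78. 783.]
top 7 [375.  63.] [ 689. -184.  713.] [ 683. -184.  709.] [ 694. -184.  719.]
top 8 [137.  63.] [710. 228. 700.] [708. 226. 698.] 
[... 1230 characters left out ...]

scene 46 [361. 260.] [ 655. -306.   27.] [ 649. -312.   17.] [ 664. -297.   30.]
scene 24 [374. 282.] [ 660. -358.    7.] [ 645. -368.    0.] [ 674. -350.    9.]
scene 58 [324. 308.] [ 520. -355.    5.] [ 494. -380.    0.] [ 548. -332.    8.]
tub n 774 z [81. 84. 85.] y [-21.  65.] x [457. 529.] rect ((492.9544372558594, 21.41766929626465), (86.1455078125, 71.5700912475586), 87.28766632080078)
tub n 202 z [75. 82. 86.] y [-22.  64.] x [456. 527.] rect ((491.6698303222656, 20.377634048461914), (86.4793930053711, 70.23674011230469), 87.70552825927734)
375 70 [136. 154.  63.]
400 64 [142. 158.  59.]
430 66 [148. 165.  54.]
470 60 [138. 194.  35.]
490 49 [142. 198.  31.]
510 32 [146. 203.  22.]
```

```bash
python3 -c "
from plant import *
print(job_done())"
```

```text
the job is handed in; nothing more can be done
None
```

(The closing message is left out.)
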